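# Set a scored panel over the snapping edge and lock it down

### The arm

A 6-joint arm with a two-finger parallel gripper is mounted at the origin on a cart in front of the work surface, level with it; the furniture and walls round the work are solid. World frame = base frame: x ahead of the robot, y to its left, z up, the work surface at z = 0. Lengths are in mm, angles in rad, forces in N, time in s.
With the tool pointing down it reaches from about 150 to 775 mm from the base axis. Payload 6.1 kg.
Tool frame: the origin (TCP) lies at the very end of the fingers, on their centre line; the grasp point (between the pads) lies 19 mm behind it; z points along the fingers, y is the line along which they close (so a half turn about z gives the same grasp; the last joint's range is limited). The gripper opens to 85 mm and grips with 20 to 120 N. Pads are 22 mm wide; open, the fingers measure 114 mm over their backs; the gripper's body (76 mm by 85 mm) begins 54 mm behind the grasp point. The pads swing forward as they close: fully open they stand 13 mm farther back than shut.
Start: joints at [1.186, 0.126, -0.04, 1.405, 0, 1.571], TCP at [197.063, 486.595, 231.295] pointing down, gripper open.
Joint ranges: [-2.72, 2.72], [-0.95, 1.95], [-1.27, 1.35], [-1.78, 2.02], [-1.46, 1.47], [-3.14, 3.14]. Speed limits (rad/s): [2.39, 2.39, 3.01, 3.14, 3.14, 3.14].

### API

Orientations are given as [roll, pitch, yaw] about the fixed x, y, z axes, in that order (R = Rz(yaw) Ry(pitch) Rx(roll)).
In Python, from plant import ctrl, capture gives the robot as it stands. The module is installed in compiled form; this text tells all that it offers.
- The arm moves only by the shell command python3 -m pendant 'ROWS' [FORCE]. ROWS is JSON, a list of rows, each a list of 5 numbers: the opening, from 0 (shut) to 1 (fully open), then the shift along the tool's x, y, z in units of 50 mm (1.0 is 50 mm), then the turn about the tool's z in units of 8 degrees (1.0 is 8 degrees). A call has 1 to 20 rows; each row is the pose to reach, as a shift and turn from the pose commanded when the call began, along the tool's axes at that moment; what a row does not reach only later rows make up. A row lasts 1/8 s, in which the tool goes at most 62.5 mm and 10.7 degrees, less where a joint would pass 70% of its speed; a pose out of reach is approached as far as the arm can. A call with a gripper value outside its range is refused whole. The fingers move at their own pace and stop on an object; FORCE is the grip in N (left out, the last holds). Time passes only in rows, so rows that repeat a pose let the fingers close. It gives the time, the measured TCP pose, the force, the opening and the grip force at its end, in the units of the state.
- ctrl.get_obs(): the state, without advancing time (a new reading comes with each control period).
- capture(name): name is "scene" or "top"; returns a dict with "image" (480x640x3 uint8, red, green, blue), "vfov" (degrees; the focal length in pixels is half the picture's height over the tangent of half this angle, whatever the lens; pixels are square), "cx", "cy" (the principal point, pixels), "R" (3x3) and "t" (3): a world point X has camera coordinates R X + t. Camera axes: x right, y down, z forward; pixel columns grow to the right and rows downward; lengths in mm; the calibration is good to about 2 mm. A picture is of the moment at which its call begins. There is no depth.
- ctrl.finish_job(): hands the job in; it is judged then, once.
The state is a dict: "t": time; "joint_pos": joint angles; "qd": joint speeds; "effort": joint torques, N m; "eef_pos": TCP position; "orientation": TCP orientation; "wrist_force": force on the tool from outside, world axes, zero at the start; "ft_torque": the same for the moment, N m; "gripper_width": finger opening in mm; "grasp_force": force on a finger pad.
Only numpy, scipy, OpenCV 4.12 (cv2) and the standard library are available. Lean on these libraries where they do the work, as an engineer would, in place of code of your own. Each camera call takes 0.05 s, during which the arm holds its last target. There are 200 camera calls.

### The job

The white plastic panel in the snapping jig is to be broken along the line scored across it. With the fingertips, push the panel along its lane, out over the jig's front edge, until the scored line lies right above that edge and the short waste end sticks out; then push the cam clamp's handle down as far as it goes, so that it holds the panel there. Only push: do not grip, lift or tip the panel, do not force anything, and leave the other things on the bench where they are.

Things in the scene. Friction and masses are not known exactly. Their poses are not given: they have to be found in the camera images.
- jig: Snapping jig, fixed; aluminium base 105 x 115 x 16 mm (y = -33 to 82), cam clamp over it, steel bed on its -y side: top 35 mm up, x = 0 to 105 mm, both ends open and sheer, no stop. Guide rails beside the lane: 47 mm apart inside, 6.5 thick, tops 44 mm up. Origin on the bench (z = 0) below the middle of the snapping edge; +x back along the lane (the panel must go -x), +y to the clamp, z up.
- snap_edge (a point): The middle of the snapping edge: the bed's front end (x = 0), 35 mm above the bench, at the panel's underside. The panel's scored line must come to lie above this edge.
- panel: White plastic panel, loose in the lane: 150 (x) x 44 x 5 mm, 0.04 to 0.09 kg, axes as the jig's, origin mid underside; waste end x = -75, back end x = +75 mm. It starts between 12 mm out over the edge and 20 mm short of it; its back end hangs 33 to 65 mm out behind the bed with 35 mm of air below, so fingertips can push on the end face. Slides at about 0.5 N, stays where left.
- score_line (a point): The middle of the dark scored line across the top of the panel, 30 mm from its waste end (x = -45 mm, z = 5 mm in the panel's frame).
- cam_clamp: Cam clamp on the jig: a sprung steel fork over the lane (x = 34 to 66 mm of the jig, y = -9 to 70, z = 46 to 83 mm) that carries a lever with an eccentric cam. Origin on the lever's pivot, at x = 50, y = 2, z = 56.7 mm of the jig, axes the jig's. Shut, the cam presses on the panel below the pivot with some 25 N, and the fork springs up about 1 mm; it may shift the panel 1 mm across the lane.
- cam_lever (a joint): Turn of the clamp's lever about the pivot (axis along the jig's x), rad: 0 open, the handle sloping up and away from the lane at 66 degrees; 1.07 shut against its stop, handle at 5 degrees. It starts at 0 to 0.15. The cam meets the panel at about 0.4, is over centre at 0.95, and then stays shut by itself; elsewhere friction holds it.
- lever_grip (a point): Point on the axis of the lever's round black grip, 105 mm from the pivot; the grip is 14 to 19 mm thick and runs from 66 to 132 mm from the pivot. In the jig's frame x = 50 mm; (y, z) goes on an arc about the pivot from (45, 153) open to (107, 66) mm shut. A push of 1 to 5 N on its upper side, outward (+y) and down along that arc, shuts the clamp.
- bench_lamp: The bench lamp, fixed, reaching over the back of the bench: its long black head hangs at x = 0.54 to 0.67, y = 0.41 to 0.65 m, from z = 0.26 m up, and its thin arm runs on from there at z = 0.33 m and more to x = 0.87, y = 0.06 m. Come to the jig in front of it (smaller x). Its foot is a black disc behind and to the right of the jig. Origin at x = 0.658, y = 0.298 m on the bench.
- marker: Bystander: black marker pen, lying, 138 mm long, 17 mm thick; origin at the middle of its underside.
- offcut: Bystander: snapped-off piece of sheet, a piece broken off an earlier panel, same white plastic, 30 x 44 x 5 mm, lying on the bench to the right of the lane's far end; origin at the middle of its underside.
- flux_tin: Bystander: flux tin, round, 50 mm across, 23 mm high, standing to the left of the jig; origin at the middle of its underside.
- battery_9v: Bystander: block battery, 51 x 27 x 18 mm, lying; origin at the middle of its underside.
- knob_spare: Bystander: spare knob, round, black, 34 mm across, 16 mm high; origin at the middle of its underside.
- driver_bench: Bystander: screwdriver, 160 mm long, 22 mm thick, orange handle, lying; origin at the middle of its underside.

How it is judged:
By the outcome, as a careful person would: the job done as asked, in the order asked, and still so for the second after the job is handed in, with the robot touching nothing.
It also fails if it takes over 51 s, if anything falls off the work surface, if the arm or the gripper's body presses on something with over 40 N, if the wrist force passes 120 N, or if a joint passes its speed limit or range.

## Working session

There is one attempt and no reset: what is moved stays moved. The work goes in short steps, Python scripts to look and compute and a shell command to move; the robot and the scene stay as the last step left them, time stands still between calls to the robot, and variables do not carry over. Pictures are saved under pics/ and viewed, at most 10 in all, crops included, and the job is handed in when it is done.

```bash
mkdir -p pics; python3 - <<'E'
from plant import ctrl, capture
import cv2, pickle
for n in ("scene","top"):
    c=capture(n); pickle.dump(c,open(n+".pkl","wb"))
    cv2.imwrite(f"pics/{n}0.png",c["image"][:,:,::-1]); print(n,c["vfov"],c["cx"],c["cy"],c["R"],c["t"])
o=ctrl.get_obs(); print(o)
E
```

```text
scene 55.65014427954439 316.5731423189563 237.96767936844012 [[ 0.63217394 -0.77476126 -0.01005487]
 [-0.49753915 -0.39595545 -0.77179924]
 [ 0.59397887  0.49291406 -0.63578678]] [-143.60359149  457.20686909  500.9288322 ]
top 45.542587848018144 330.9500454274277 229.39981922411073 [[-0.02936589 -0.99946209 -0.01460032]
 [-0.97979904  0.0316727  -0.19746057]
 [ 0.19781679  0.00850677 -0.9802021 ]] [ 265.7530032   536.16564474 1017.76290659]
{'t': 0.1, 'joint_pos': array([ 1.18598526e+00,  1.26292911e-01, -4.05171979e-02,  1.40541699e+00,
       -4.11355952e-05,  1.57077139e+00]), 'qd': array([-0.00102561,  0.00019295,  0.00254432, -0.0001641 ,  0.00251313,
        0.00024469]), 'effort': array([ 1.79925606e-03, -4.36909604e+01,  3.53603017e+01,  1.38207036e-02,
        5.74608043e-05,  1.30622265e-06]), 'eef_pos': array([196.94397746, 486.24654406, 230.61573339]), 'orientation': array([-3.14016189e+00,  4.10998679e-05,  2.75680659e+00]), 'wrist_force': array([ 0.29294734, -0.11866716,  0.68763931]), 'ft_torque': array([ 0.01818501, -0.00798196,  0.00488112]), 'grasp_force': 0.0, 'gripper_width': 85.23643452599688}
```

View pics/scene0.png

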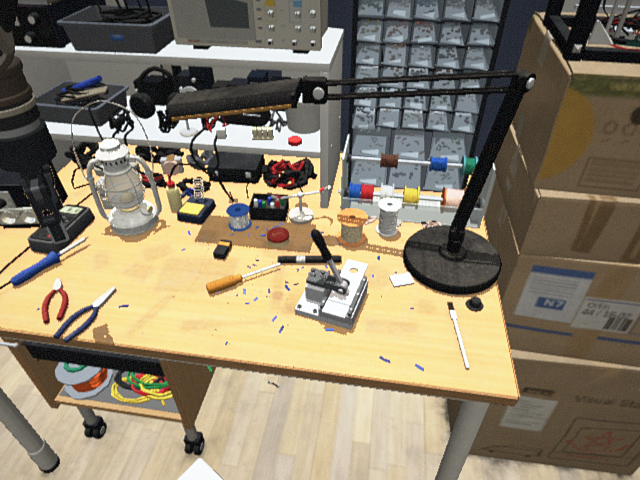

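View pics/top0.png

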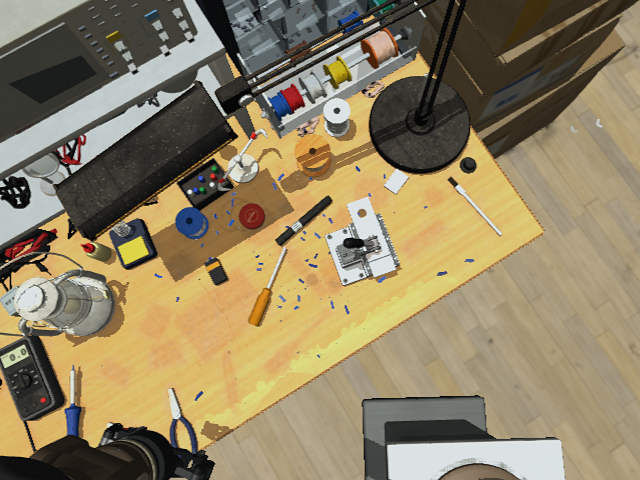

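The scene view shows the jig near (335,290). The top view shows it near (362,245), with the panel's back end near (360,208) and the handle at (352,243). I'll zoom in on both.

```bash
python3 - <<'E'
import cv2, numpy as np
a=cv2.imread("pics/top0.png")[185:295,310:415]; b=cv2.imread("pics/scene0.png")[220:340,280:385]
f=lambda i:cv2.resize(i,(400,int(i.shape[0]*400/i.shape[1])),interpolation=cv2.INTER_CUBIC)
a,b=f(a),f(b); h=max(len(a),len(b)); p=np.zeros((h,800,3),np.uint8); p[:len(a),:400]=a; p[:len(b),400:]=b
cv2.imwrite("pics/crop.png",p)
E
```

```text
(no output)
```

View pics/crop.png

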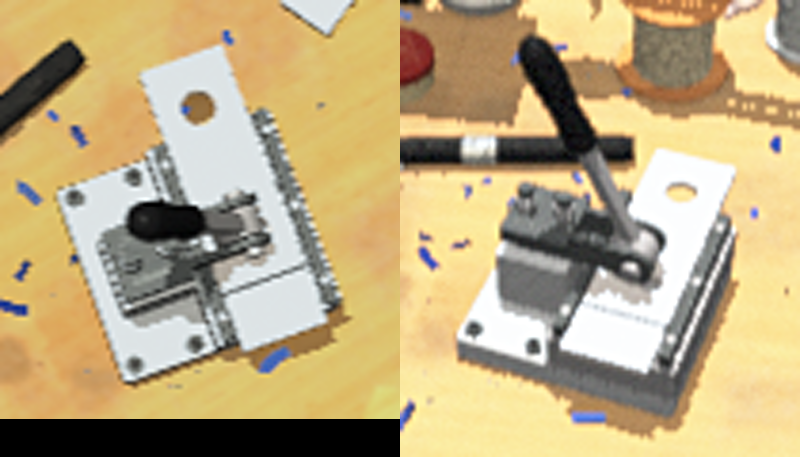

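```bash
cat > h.py <<'E'
import numpy as np, cv2
def ray(c,uv,z):
    f=240/np.tan(np.radians(c["vfov"]/2)); R=np.array(c["R"]); t=np.array(c["t"])
    d=R.T@np.array([(uv[0]-c["cx"])/f,(uv[1]-c["cy"])/f,1]); o=-R.T@t
    return o+d*(z-o[2])/d[2]
def proj(c,X):
    f=240/np.tan(np.radians(c["vfov"]/2)); p=np.array(c["R"])@X+np.array(c["t"]); return np.array([c["cx"]+f*p[0]/p[2],c["cy"]+f*p[1]/p[2]])
def edge(c,p,q,dark=False,w=3.5,m=.12):
    "sub-pixel line fit near segment pq (pixels): strongest gradient, or darkest; returns the ends"
    g=cv2.cvtColor(c["image"],cv2.COLOR_RGB2GRAY).astype(np.float32); p,q=np.float64(p),np.float64(q)
    n=np.array([-(q-p)[1],(q-p)[0]])/np.linalg.norm(q-p); s=np.arange(-w,w+.01,.25); P=[]
    for k in np.linspace(m,1-m,25):
        x=(p+k*(q-p))[None]+s[:,None]*n
        v=cv2.remap(g,x[:,:1].astype(np.float32),x[:,1:].astype(np.float32),cv2.INTER_LINEAR).ravel()
        if dark: e=np.clip(np.median(v)-v-5,0,None)
        else: e=np.abs(np.gradient(v)); e=np.where(e>.6*e.max(),e,0); j=e.argmax(); e[np.abs(s-s[j])>1]=0
        if e.sum()>0: P.append(x.T@e/e.sum())
    P=np.float32(P); vx,vy,x0,y0=cv2.fitLine(P,cv2.DIST_HUBER,0,.01,.01).ravel(); d=np.array([vx,vy]);o=np.array([x0,y0])
    r=np.abs((P-o)@np.array([-vy,vx])).mean()
    return o+d*((p-o)@d), o+d*((q-o)@d), r
E
cat > m.py <<'E'
from h import *; import pickle
c=pickle.load(open("top.pkl","rb")); k=3.81; T=lambda x,y:np.array([310+x/k,185+y/k])
E={"pback":((140,72),(222,45),40,0),"pleft":((140,72),(162,140),40,0),"pright":((222,45),(250,110),40,0),"score":((225,293),(303,267),40,1),
"pfront":((243,352),(328,320),40,0),"bleft":((58,190),(130,383),16,0),"bfront":((130,383),(225,348),16,0),"bback":((58,190),(145,157),16,0)}
W={}
for n,(p,q,z,d) in E.items():
    a,b,r=edge(c,T(*p),T(*q),bool(d)); A,B=ray(c,a,z),ray(c,b,z); W[n]=(A,B)
    v=B-A; print(n,A.round(1),B.round(1),"ang",np.degrees(np.arctan2(v[1],v[0])).round(2),"res",round(float(r),2))
d=W["bleft"][0]-W["bleft"][1]; yaw=np.arctan2(d[1],d[0]); ex=np.array([np.cos(yaw),np.sin(yaw)]);ey=np.array([-ex[1],ex[0]])
for n,(A,B) in W.items(): print(n,"along",A[:2]@ex,B[:2]@ex,"across",A[:2]@ey,B[:2]@ey)
print(np.degrees(yaw))
E
python3 m.py
```

```text
pback [597.2 217.7  40. ] [610.5 176.   40. ] ang -72.35 res 0.11
pleft [595.9 218.2  40. ] [561. 207.  40.] ang -162.16 res 0.28
pright [608.6 176.1  40. ] [574.1 164.7  40. ] ang -161.72 res 0.19
score [483.1 179.6  40. ] [495.8 140.8  40. ] ang -72.01 res 0.06
pfront [454.1 172.1  40. ] [467.9 129.5  40. ] ang -72.01 res 0.14
bleft [541.1 262.3  16. ] [441.2 230.1  16. ] ang -162.12 res 1.13
bfront [443.8 228.1  16. ] [459.7 179.7  16. ] ang -71.81 res 0.17
bback [541.7 260.9  16. ] [556.4 215.6  16. ] ang -71.97 res 0.49
pback along 635.2548349938388 635.0784004791311 across 23.808390784909193 -19.965819471931667
pleft along 634.1370217601811 597.4629791631241 across 24.674360466697266 24.70336108153134
pright along 633.3234916657132 596.943536133595 across -19.294368037957128 -19.54777973498227
score along 514.951216687667 515.023812801375 across 22.539760292491877 -18.28391184404424
pfront along 484.9814744500723 485.0668371409513 across 24.369483177758326 -20.49492741273609
bleft along 595.5159752147239 490.50539859076594 across 83.49084551072647 83.49084551072644
bfront along 492.3828307037015 492.65130599423503 across 80.78892918779351 29.87752309329835
bback along 595.6202837842756 595.7442295798813 across 81.95913708575489 34.35099175128397
17.884890224718085
```

The fits agree with each other: panel length is 150.1 mm and the score is 30.0 mm from the waste end. Jig yaw is 17.9°. The snapping edge is at about 492 mm along the lane and the score at 515, so the panel needs to move about 23 mm. I'll shut the fingers and fly to a point behind the panel, with the tool's y axis along the lane.

```bash
python3 -m pendant '[[0,0,0,0,0],[0,-0.4,-0.08,0,0.4],[0,-1.3,-0.25,0,0.9],[0,-2.2,-0.42,0,1.5],[0,-3.1,-0.6,0,2.1],[0,-4,-0.77,0,2.7],[0,-4.9,-0.94,0,3.3],[0,-5.8,-1.11,0,3.9],[0,-6.7,-1.28,0,4.5],[0,-7.6,-1.46,0,5.1],[0,-8.5,-1.63,0,5.6],[0,-9.3,-1.78,0,6],[0,-9.9,-1.9,0,6.25],[0,-10.13,-1.94,0,6.25],[0,-10.13,-1.94,0,6.25],[0,-10.13,-1.94,0,6.25]]' 30
```

```text
t: 2.1
eef_pos: [629.3, 207.3, 231.5]
orientation: [-3.141, -0.0, 1.885]
wrist_force: [-1.7, 0.2, 0.3]
gripper_width: -0.3
grasp_force: 0.0
```

```bash
python3 -m pendant '[[0,0,0,0.5,0],[0,0,0,1.3,0],[0,0,0,2.1,0],[0,0,0,2.9,0],[0,0,0,3.6,0],[0,0,0,4,0],[0,0,0,4.15,0],[0,0,0,4.15,0],[0,0,0,4.15,0]]'; python3 - <<'E'
from plant import capture; import cv2, numpy as np
f=lambda i:cv2.resize(i,(400,400),interpolation=cv2.INTER_CUBIC)
a=capture("top")["image"][180:290,305:415,::-1]; b=capture("scene")["image"][220:340,275:395,::-1]
cv2.imwrite("pics/down.png",np.hstack([f(a),f(b)]))
E
```

```text
t: 3.22
eef_pos: [630.7, 207.1, 25.3]
orientation: [3.139, -0.0, 1.885]
wrist_force: [-0.0, -0.9, 0.8]
gripper_width: -0.2
grasp_force: 0.0
```

View pics/down.png

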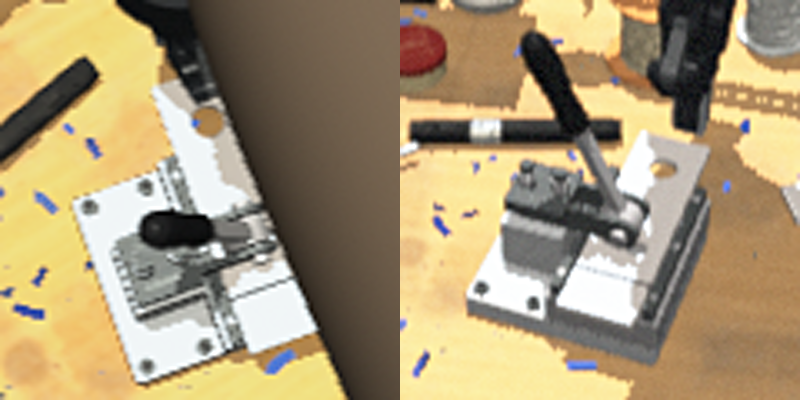

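The fingertips are behind the panel's end, clear of everything. The score shows in the top crop at (265,285) and in the scene crop at (600,272). First I'll make a slow partial push of 30 mm, then measure.

```bash
python3 -m pendant '[[0,0,-0.1,0,0],[0,0,-0.2,0,0],[0,0,-0.27,0,0],[0,0,-0.33,0,0],[0,0,-0.39,0,0],[0,0,-0.45,0,0],[0,0,-0.5,0,0],[0,0,-0.55,0,0],[0,0,-0.6,0,0],[0,0,-0.6,0,0],[0,0,-0.6,0,0]]'; cat > s.py <<'E'
from h import *; from plant import capture,ctrl
c=capture("top"); ex=np.array([.9517,.3071]);ey=np.array([-.3071,.9517])
W=lambda a,b,z:np.r_[a*ex+b*ey,z]
def al(g,b1,b2,z,dark,w=4):   # along-coordinate of a cross line near guess g
    a,b,r=edge(c,proj(c,W(g,b1,z)),proj(c,W(g,b2,z)),dark,w); A,B=ray(c,a,z),ray(c,b,z); return A[:2]@ex,B[:2]@ex,r
if __name__=="__main__":
    import sys
    for g in map(float,sys.argv[1:]):
        print("score",al(g,22,0,40,True)); print("front",al(g-30,22,2,40,False))
    print("bfront",al(492.5,78,32,16,False)); print(ctrl.get_obs()["wrist_force"])
E
python3 s.py 505 510
```

```text
t: 4.7
eef_pos: [601.4, 197.3, 23.7]
orientation: [-3.141, -0.0, 1.884]
wrist_force: [-0.5, 0.8, 0.1]
gripper_width: 0.4
grasp_force: 0.0
score (np.float64(499.7202117377762), np.float64(499.5171823667561), np.float32(0.09632663))
front (np.float64(469.9399124540568), np.float64(469.34867120141723), np.float32(0.10419328))Traceback (most recent call last):
  File "s.py", line 9, in <module>
    print("score",al(g,22,0,40,True)); print("front",al(g-30,22,2,40,False))
                  ~~^^^^^^^^^^^^^^^^
  File "s.py", line 5, in al
    a,b,r=edge(c,proj(c,W(g,b1,z)),proj(c,W(g,b2,z)),dark,w); A,B=ray(c,a,z),ray(c,b,z); return A[:2]@ex,B[:2]@ex,r
          ~~~~^^^^^^^^^^^^^^^^^^^^^^^^^^^^^^^^^^^^^^^^^^^^^^
  File "h.py", line 18, in edge
    P=np.float32(P); vx,vy,x0,y0=cv2.fitLine(P,cv2.DIST_HUBER,0,.01,.01).ravel(); d=np.array([vx,vy]);o=np.array([x0,y0])
                                 ~~~~~~~~~~~^^^^^^^^^^^^^^^^^^^^^^^^^^^^
cv2.error: OpenCV(4.12.0) /io/opencv/modules/imgproc/src/linefit.cpp:618: error: (-215:Assertion failed) npoints2 >= 0 || npoints3 >= 0 in function 'fitLine'
```

```bash
cat > v.py <<'E'
import s,sys; from s import *; import pickle
T=c; S=capture("scene")
pickle.dump((T,S),open("last.pkl","wb"))
g=float(sys.argv[1]); e=float(sys.argv[2])
def crop(C,X,n=28):
    u,v=proj(C,X).round().astype(int); i=cv2.resize(C["image"][v-n:v+n,u-n:u+n,::-1],(400,400),interpolation=cv2.INTER_CUBIC); return i,(u-n,v-n),400/(2*n)
out=[]
for C in (T,S):
    i,o,k=crop(C,W(e,22,25))
    for (a,b1,b2,z,col) in ((e,82,30,16,(0,0,255)),(e+105,82,30,16,(0,0,255)),(e,26,33,44,(0,255,0))):
        p,q=[(((proj(C,W(a,b,z))-o+.5)*k)).astype(int) for b in (b1,b2)]; cv2.line(i,tuple(map(int,p)),tuple(map(int,q)),col,1)
    out.append(i)
cv2.imwrite(sys.argv[3],np.hstack(out))
for n,C in (("top",T),("scene",S)):
    s.c=C
    for l,a in (("score",(g,20,2,40,True,3)),("front",(g-30,20,2,40,False,3)),("bfront",(e,78,34,16,False,3)),("bback",(e+105,78,50,16,False,3)),("railL front",(e,25.5,30.5,44,False,3))):
        try: print(n,l,np.round(al(*a),2))
        except Exception as x: print(n,l,"none")
E
python3 v.py 499.6 492 pics/v1.png
```

```text
top score [4.9968e+02 4.9974e+02 9.0000e-02]
top front [4.6966e+02 4.6941e+02 1.0000e-01]
top bfront [4.9244e+02 4.9255e+02 2.1000e-01]
top bback [5.9464e+02 5.9707e+02 3.7000e-01]
top railL front [4.9273e+02 4.9113e+02 2.8000e-01]
scene score [4.9936e+02 4.9932e+02 4.0000e-02]
scene front [4.6782e+02 4.6815e+02 1.4000e-01]
scene bfront [490.07 490.14   0.54]
scene bback [605.48 593.12   1.23]
scene railL front [4.9053e+02 4.9319e+02 4.0000e-01]
```

View pics/v1.png

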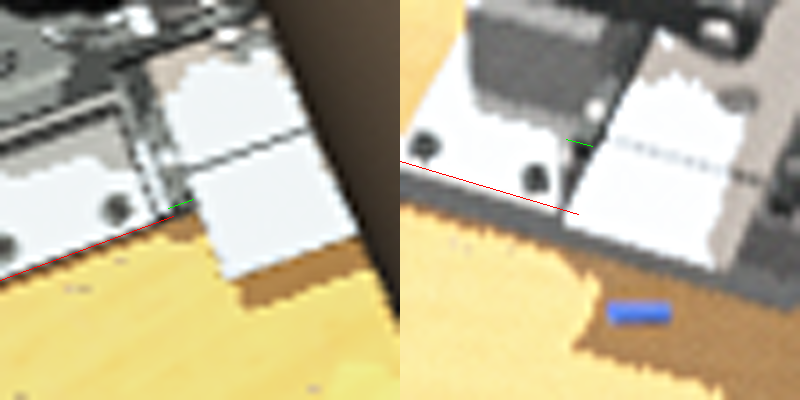

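```bash
cat > pr.py <<'E'
from h import *; import s, pickle; from s import W
T,S=pickle.load(open("last.pkl","rb")); T0=pickle.load(open("top.pkl","rb")); S0=pickle.load(open("scene.pkl","rb"))
def prof(C,A,b1,b2,z):
    g=cv2.cvtColor(C["image"],cv2.COLOR_RGB2GRAY).astype(np.float32); b=np.linspace(b1,b2,60)
    P=np.float32([[proj(C,W(a,y,z)) for y in b] for a in A]); return cv2.remap(g,P[...,0].copy(),P[...,1].copy(),cv2.INTER_LINEAR).mean(1).round().astype(int)
A=np.arange(484,500,.8)
print(A.round(1))
for n,C in (("T",T),("T0",T0),("S",S),("S0",S0)): print(n,"base z16",prof(C,A,78,36,16))
for n,C in (("T0",T0),("S0",S0)):
    print(n,"railL z44",prof(C,A,32.5,27.5,44)); print(n,"railR z44",prof(C,A,-23,-28,44)); print(n,"base back",prof(C,A+105,80,55,16)); print(n,"railR back z44",prof(C,A+105,-23,-28,44))
print("panel front T0 (485)",prof(T0,A-8,18,-15,40)); print("panel front S0",prof(S0,A-8,18,-15,40))
E
python3 pr.py
```

```text
[484.  484.8 485.6 486.4 487.2 488.  488.8 489.6 490.4 491.2 492.  492.8
 493.6 494.4 495.2 496.  496.8 497.6 498.4 499.2]
T base z16 [218 218 218 220 217 199 170 138 113 107 139 192 231 238 229 218 209 202
 198 197]
T0 base z16 [193 193 194 195 192 175 147 119  96  91 120 169 208 216 208 197 189 182
 179 178]
S base z16 [110 110 109 109 112 119 136 162 193 219 236 244 243 237 228 217 207 201
 198 196]
S0 base z16 [109 108 107 108 110 118 136 162 192 219 236 243 243 237 227 216 207 201
 198 196]
T0 railL z44 [120 118 119 119 112  97  77  63  65  80  94 103 114 126 128 127 125 121
 117 120]
T0 railR z44 [119 124 127 126 122 113  97  82  74  78  81  86 100 121 132 130 124 119
 114 110]
T0 base back [184 183 183 185 189 197 208 215 211 197 184 181 184 185 185 184 184 183
 183 183]
T0 railR back z44 [115 114 124 130 125 121 122 130 142 154 168 181 188 188 186 185 185 184
 183 182]
S0 railL z44 [168 171 169 162 153 138 122 109  98  94  98 107 117 126 133 137 137 137
 137 141]
S0 railR z44 [123 124 121 111  95  78  64  57  57  63  76  92 107 116 121 123 121 121
 121 123]
S0 base back [111 113 115 117 120 121 124 126 127 127 126 124 122 119 116 115 117 119
 122 124]
S0 railR back z44 [148 140 134 131 132 141 153 167 181 193 203 211 216 217 218 218 219 219
 221 221]
panel front T0 (485) [115 114 114 115 117 119 120 119 116 116 129 161 198 221 227 227 227 226
 226 225]
panel front S0 [ 87  87  87  89  92  97 106 120 143 174 207 232 247 253 255 255 255 254
 254 253]
```

The edge estimates from the base and the rails average about 491.5 mm, and the score is now at about 499.5. I'll push roughly 7 mm more, slowly.

```bash
python3 -m pendant '[[0,0,-0.03,0,0],[0,0,-0.06,0,0],[0,0,-0.08,0,0],[0,0,-0.1,0,0],[0,0,-0.12,0,0],[0,0,-0.13,0,0],[0,0,-0.14,0,0],[0,0,-0.14,0,0],[0,0,-0.14,0,0]]';python3 v.py 492.5 491.5 pics/v2.png
```

```text
t: 6.02
eef_pos: [594.9, 195.2, 23.8]
orientation: [-3.141, 0.0, 1.884]
wrist_force: [1.1, -0.2, 0.9]
gripper_width: 0.1
grasp_force: 0.0
top score [4.9284e+02 4.9304e+02 7.0000e-02]
top front [4.6277e+02 4.6283e+02 1.5000e-01]
top bfront [4.9264e+02 4.9247e+02 2.0000e-01]
top bback [5.946e+02 5.971e+02 4.100e-01]
top railL front [4.9230e+02 4.9061e+02 3.2000e-01]
scene score [4.9289e+02 4.9282e+02 5.0000e-02]
scene front [4.6136e+02 4.6177e+02 1.5000e-01]
scene bfront [488.66 493.24   0.65]
scene bback [604.63 592.09   1.21]
scene railL front [4.9005e+02 4.9280e+02 3.6000e-01]
```

View pics/v2.png

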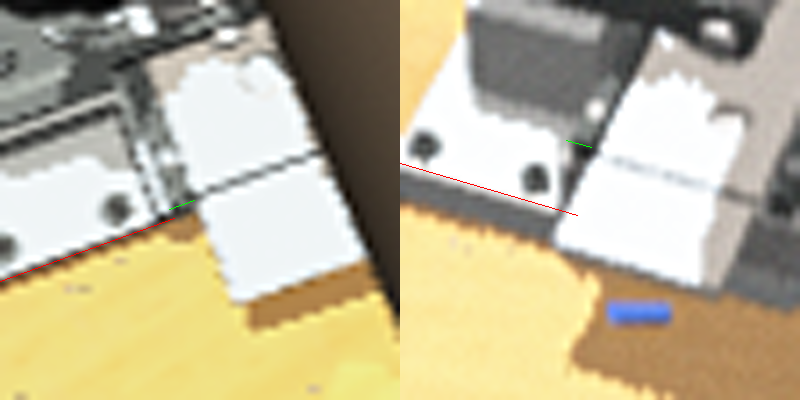

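The score is at 492.9, about 1.4 mm short of the edge. I'll push 1.5 mm more, then back off, rise and measure.

```bash
python3 -m pendant '[[0,0,-0.01,0,0],[0,0,-0.02,0,0],[0,0,-0.03,0,0],[0,0,-0.03,0,0],[0,0,-0.03,0,0],[0,0,0.05,0,0],[0,0,0.2,0,0],[0,0,0.4,0,0],[0,0,0.45,-0.5,0],[0,0,0.45,-1.4,0],[0,0,0.45,-2.4,0],[0,0,0.45,-3.4,0],[0,0,0.45,-3.8,0],[0,0,0.45,-3.8,0],[0,0,0.45,-3.8,0]]';python3 v.py 491.5 491.5 pics/v3.png|grep -E "score|front"; python3 - <<'E'
import pickle
from h import *; from s import W
# black grip in top image: centre of dark blob near expected, for lever angle
T,S=pickle.load(open("last.pkl","rb"))
for a in (66,62,58):
    y=2+105*np.cos(np.radians(a));z=56.7+105*np.sin(np.radians(a)); ye=2+132*np.cos(np.radians(a));ze=56.7+132*np.sin(np.radians(a))
    print(a,[proj(C,W(541.5,2+yy,zz)).round(1) for C in(T,S) for yy,zz in((y,z),(ye,ze))])
E
```

```text
t: 8.0
eef_pos: [616.2, 202.1, 212.2]
orientation: [-3.14, 0.0, 1.884]
wrist_force: [0.2, 0.1, -1.8]
gripper_width: 0.2
grasp_force: 0.0
top score [4.9148e+02 4.9156e+02 1.1000e-01]
top front [4.6156e+02 4.6102e+02 9.0000e-02]
top bfront [4.9266e+02 4.9249e+02 2.0000e-01]
top railL front [4.9230e+02 4.9065e+02 2.9000e-01]
scene score [4.9127e+02 4.9124e+02 4.0000e-02]
scene front [4.6028e+02 4.5979e+02 1.3000e-01]
scene bfront [488.74 493.24   0.64]
scene railL front [4.9014e+02 4.9282e+02 4.1000e-01]
66 [array([353.5, 242.3]), array([347.6, 241.9]), array([321.3, 241.8]), array([315.3, 229.5])]
62 [array([349.8, 243.9]), array([342.9, 244. ]), array([317.8, 242.3]), array([311. , 230.3])]
58 [array([346.2, 245.5]), array([338.3, 246. ]), array([314.5, 243.1]), array([306.8, 231.3])]
```

The score is at 491.4 in both views, right above the edge. Next I'll go above the clamp and stop just inside the handle.

```bash
python3 -m pendant '[[0,0,-0.3,0,0],[0,0,-0.9,0,0],[0,0,-1.5,0,0],[0,0,-1.95,0,0],[0,0,-2.14,0,0],[0,0,-2.14,0.2,0],[0,0,-2.14,0.6,0],[0,0,-2.14,1,0],[0,0,-2.14,1.12,0],[0,0,-2.14,1.12,0],[0,0,-2.14,1.12,0]]'
```

```text
t: 9.52
eef_pos: [515.1, 169.3, 158.4]
orientation: [3.141, -0.0, 1.884]
wrist_force: [1.1, -1.0, 0.4]
gripper_width: 0.1
grasp_force: 0.0
```

```bash
python3 -m pendant '[[0,0.2,0,0.02,0],[0,0.36,0,0.03,0],[0,0.5,0,0.03,0],[0,0.62,0,0.06,0],[0,0.73,0,0.11,0],[0,0.81,0,0.15,0],[0,0.89,0,0.2,0],[0,0.97,0,0.25,0],[0,1.05,0,0.31,0],[0,1.12,0,0.36,0],[0,1.19,0,0.42,0],[0,1.19,0,0.42,0]]'; python3 - <<'E'
from plant import capture; import cv2, numpy as np
f=lambda i:cv2.resize(i,(400,400),interpolation=cv2.INTER_CUBIC)
a=capture("top")["image"][180:290,305:415,::-1]; b=capture("scene")["image"][210:330,260:380,::-1]
cv2.imwrite("pics/lev.png",np.hstack([f(a),f(b)]))
E
```

```text
t: 11.02
eef_pos: [496.1, 226.0, 136.6]
orientation: [-3.142, -0.0, 1.884]
wrist_force: [-0.0, -0.1, 0.8]
gripper_width: 0.1
grasp_force: 0.2
```

View pics/lev.png

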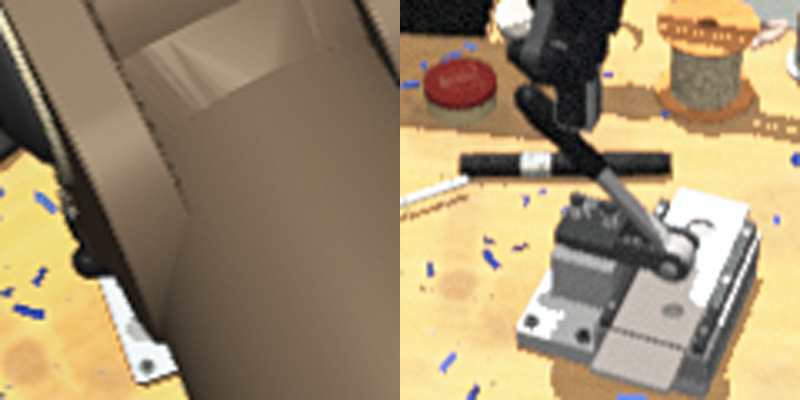

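The lever is following; in the scene crop the handle runs from (670,255) to (525,95), at about 45°. I'll carry on along the arc.

```bash
python3 -m pendant '[[0,0.07,0,0.065,0],[0,0.14,0,0.13,0],[0,0.2,0,0.195,0],[0,0.26,0,0.26,0],[0,0.315,0,0.335,0],[0,0.37,0,0.41,0],[0,0.42,0,0.485,0],[0,0.47,0,0.56,0],[0,0.51,0,0.645,0],[0,0.55,0,0.73,0],[0,0.585,0,0.815,0],[0,0.62,0,0.9,0],[0,0.62,0,0.9,0]]'
```

```text
t: 12.75
eef_pos: [486.4, 255.1, 91.1]
orientation: [-3.141, 0.001, 1.884]
wrist_force: [-0.0, 0.4, 1.3]
gripper_width: 0.1
grasp_force: 0.3
```

```bash
python3 -m pendant '[[0,0.03,0,0.09,0],[0,0.05,0,0.18,0],[0,0.06,0,0.24,0],[0,0.07,0,0.3,0],[0,0.08,0,0.34,0],[0,0.08,0,0.36,0],[0,0.08,0,0.36,0]]'
```

```text
t: 13.62
eef_pos: [485.3, 259.1, 74.0]
orientation: [3.142, -0.0, 1.884]
wrist_force: [-2.5, 1.1, 5.2]
gripper_width: -0.2
grasp_force: 2.3
```

```bash
python3 -m pendant '[[0,0,0,0.02,0],[0,0,0,0.04,0],[0,0,0,0.04,0],[0,0,0,0.04,0]]'
```

```text
t: 14.12
eef_pos: [485.5, 259.3, 73.5]
orientation: [3.14, -0.001, 1.884]
wrist_force: [-5.3, -0.5, 13.4]
gripper_width: 0.0
grasp_force: 6.6
```

The force is climbing with almost no further motion, so the lever is on its stop. I'll lift off, clear the view and check.

```bash
python3 -m pendant '[[0,0,0,-0.1,0],[0,0,0,-0.6,0],[0,0,0,-1.4,0],[0,0,0,-2.2,0],[0,0.5,0,-2.8,0],[0,1.4,0,-3,0],[0,2.3,0,-3,0],[0,3,0,-3,0],[0,3.3,0,-3,0],[0,3.3,0,-3,0],[0,3.3,0,-3,0]]'; python3 v.py 491.5 491.5 pics/v4.png|grep -E "score|front"; python3 - <<'E'
import pickle,cv2,numpy as np
T,S=pickle.load(open("last.pkl","rb")); f=lambda i:cv2.resize(i[:,:,::-1],(400,400),interpolation=cv2.INTER_CUBIC)
cv2.imwrite("pics/fin.png",np.hstack([f(T["image"][180:290,305:415]),f(S["image"][210:330,260:380])]))
E
```

```text
t: 15.5
eef_pos: [435.0, 415.0, 221.7]
orientation: [-3.141, 0.001, 1.883]
wrist_force: [-0.0, 0.6, 1.1]
gripper_width: 0.1
grasp_force: 0.0
top score [4.9149e+02 4.9156e+02 1.1000e-01]
top front [4.6156e+02 4.6105e+02 9.0000e-02]
top bfront [4.9267e+02 4.9249e+02 2.0000e-01]
top railL front [4.9230e+02 4.9065e+02 3.0000e-01]
scene score [4.9120e+02 4.9132e+02 4.0000e-02]
scene front [4.6028e+02 4.5979e+02 1.3000e-01]
scene bfront [490.17 489.99   0.52]
scene railL front [4.9022e+02 4.9293e+02 3.9000e-01]
```

View pics/fin.png

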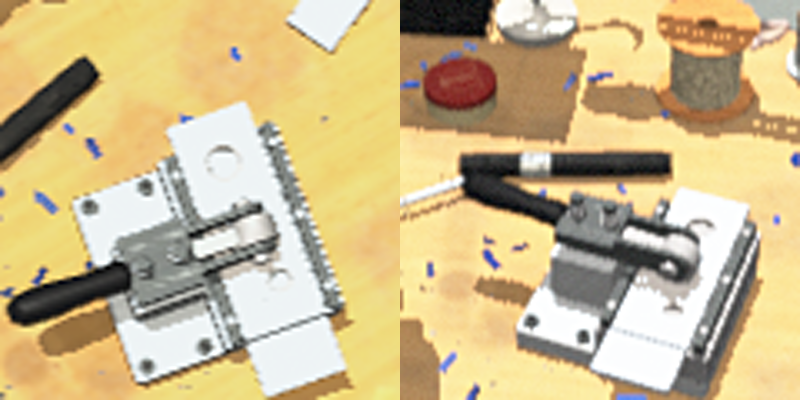

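The picture shows the handle shut, from (130,275) to (15,305) in the top crop. The score runs from (245,345) to (330,313), in line with the front ends of the rails and base. The marker and offcut are where they were, and the arm is clear.

```bash
python3 -c "
from plant import ctrl
print(ctrl.finish_job())"
```

```text
the job is handed in; nothing more can be done
None
```

The panel's scored line sits above the snapping edge (within about 0.5 mm by my camera measurements), the cam clamp is shut against its stop, nothing else in the camera views was disturbed, and the job was handed in at about 15.5 s.

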